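# Return three wood carvings to their plaster models

### The job

The wooden owl, fish and bear have been put at the wrong plaster models: move each carving to the board with the plaster model it is copied from, so that it stands upright in the middle of that board's rubber pad, lengthways along the pad; the empty turntable is a free spot to park one on meanwhile. Set the carvings down without dropping or tipping them, do not knock the plaster models, and leave the mallet, the wax tin and the gouge where they are.

Things in the scene. Friction and masses are not known exactly. Their poses are not given: they have to be found in the camera images.
- owl: Wooden owl facing +x on a wooden block 58 (x) by 72 (y) by 20 mm high: round body, head with two pointed ears and round eyes, 112 mm high in all. Origin: centre of the block's underside. About 0.2 kg, loose. Grip across x on the head's flat front and back, 38 mm apart, about 35 mm wide in y; TCP 84 mm above the underside.
- fish: Wooden fish on a short stem on a wooden block 58 (x) by 72 (y) by 20 mm high: nose to +y, forked tail to -y (y from -58 to 48 mm), back fin, 102 mm high in all. Origin: centre of the block's underside. About 0.2 kg, loose. Grip across x on the body's flat flanks, 32 mm apart, at the middle; TCP 74 mm above the underside.
- bear: Wooden bear on four legs on a wooden block 58 (x) by 72 (y) by 20 mm high: head to -y (y from -67 to 47 mm), back 86, ears 98 mm high. Origin: centre of the block's underside. About 0.2 kg, loose. Grip across x on the body's flat flanks, 40 mm apart, at y = +4 mm; TCP 72 mm above the underside.
- board_owl: Fixed wooden board, 105 (x) by 255 (y) by 18 mm; at its -y end a fixed white plaster model of the owl (pointed ears, round body), same shape and size as the wooden owl, middle at y = -140 mm, top at most 130 mm above the bench; at its +y end a black rubber pad, 76 (x) by 96 mm (y), top 20 mm above the bench. Origin: under the pad's middle, at bench level.
- board_fish: Fixed wooden board, 105 (x) by 255 (y) by 18 mm; at its -y end a fixed white plaster model of the fish (long, forked tail, back fin), same shape and size as the wooden fish, middle at y = -140 mm, top at most 130 mm above the bench; at its +y end a black rubber pad, 76 (x) by 96 mm (y), top 20 mm above the bench. Origin: under the pad's middle, at bench level.
- board_bear: Fixed wooden board, 105 (x) by 255 (y) by 18 mm; at its -y end a fixed white plaster model of the bear (four legs), same shape and size as the wooden bear, middle at y = -140 mm, top at most 130 mm above the bench; at its +y end a black rubber pad, 76 (x) by 96 mm (y), top 20 mm above the bench. Origin: under the pad's middle, at bench level.
- turntable: Sculptor's bench turntable, empty: grey round disc 170 mm across, its flat top 46 mm above the bench, on a fixed dark cast base. The disc turns, stiffly. Origin: on its axis at bench level.
- mallet: Bystander: round carver's mallet of pale wood, standing on its head, handle up; head 70 mm across, 90 mm high, 180 mm high in all. Origin: centre of its underside. Loose.
- wax_tin: Bystander: round flat metal tin, 80 mm across, 35 mm high. Origin: centre of its underside. Loose.
- gouge: Bystander: carving gouge lying roughly along x, 223 mm long, dark handle 25 mm thick to -x, steel blade to +x. Origin: mid-length at bench level. Loose.

How it is judged (in metres and radians):
At the end, for the whole second after the job is handed in: Each wooden carving stands upright (lean under 0.1 rad) on the rubber pad of the board with its own plaster model, its origin within 15 mm of the pad's middle, its long side within 0.3 rad of the pad's long side (either way round), at rest and let go (horizontal distance between owl and board_owl below 0.015 m and z of owl in the frame of board_owl between 0.015 and 0.025 m and angle between each of owl, fish, bear's own z axis and vertical below 0.1 rad and angle between the y axis of owl and the y axis of board_owl, either way round below 0.3 rad and linear speed of each of owl, fish, bear below 0.02 m/s and angular speed of each of owl, fish, bear below 0.1 rad/s and contact force between the fingers and owl below 0.1 N and horizontal distance between fish and board_fish below 0.015 m and z of fish in the frame of board_fish between 0.015 and 0.025 m and angle between the y axis of fish and the y axis of board_fish, either way round below 0.3 rad and contact force between the fingers and fish below 0.1 N and horizontal distance between bear and board_bear below 0.015 m and z of bear in the frame of board_bear between 0.015 and 0.025 m and angle between the y axis of bear and the y axis of board_bear, either way round below 0.3 rad and contact force between the fingers and bear below 0.1 N); the robot touches nothing.
It fails at once if a wooden carving is tipped over (leans by more than 0.5 rad) (angle between any of owl, fish, bear's own z axis and vertical above 0.5 rad).
It fails at once if a wooden carving is dropped (falls at more than 0.6 m/s out of the fingers, a drop of about 2 cm) ((linear speed of owl above 0.6 m/s and contact force between the fingers and owl below 0.1 N) or (linear speed of fish above 0.6 m/s and contact force between the fingers and fish below 0.1 N) or (linear speed of bear above 0.6 m/s and contact force between the fingers and bear below 0.1 N)).
It fails at once if a plaster model or its board is knocked by the robot (more than 15 N) (contact force between any of the fingers, the arm and board_owl above 15 N or contact force between any of the fingers, the arm and board_fish above 15 N or contact force between any of the fingers, the arm and board_bear above 15 N).
It fails at once if the mallet, the wax tin or the gouge is moved by more than 25 mm (distance of any of mallet, wax_tin, gouge from where it was at the start of the episode above 0.025 m).
It also fails if it takes over 120 s, if anything falls off the work surface, if the arm or the gripper's body presses on something with over 40 N, if the wrist force passes 120 N, or if a joint passes its speed limit or range.

### The arm

A 6-joint arm with a two-finger parallel gripper is mounted at the origin on the work surface. World frame = base frame: x ahead of the robot, y to its left, z up, the work surface at z = 0. Lengths are in mm, angles in degrees, forces in N, time in s.
With the tool pointing down it reaches from about 350 to 850 mm from the base axis. Payload 8.1 kg.
Tool frame: the origin (TCP) lies between the finger pads, 19 mm behind the fingertips; this is the grasp point; z points along the fingers, y is the direction in which the jaws open and shut (so a half turn about z gives the same grasp; the last joint's range is limited). The gripper opens to 85 mm and grips with 20 to 120 N. Pads are 22 mm wide; open, the fingers measure 114 mm over their backs; the gripper's body (76 mm by 85 mm) begins 54 mm behind the grasp point. The pads swing forward as they close: fully open they stand 13 mm farther back than shut.
Start: joints at [69.018, 7.471, 85.268, -0, 87.261, -4.893], TCP at [166.253, 576.511, 249.992] pointing down, gripper open.
Joint ranges: [-169.43, 169.43], [-51.17, 129.36], [1.28, 143.12], [-76.62, 256.62], [0, 156.53], [-152.29, 152.29]. Speed limits (degrees/s): [136.94, 136.94, 159.86, 180, 180, 180].

### API

Orientations are given as [roll, pitch, yaw] about the fixed x, y, z axes, in that order (R = Rz(yaw) Ry(pitch) Rx(roll)).
In Python, from bench import * gives the robot as it stands.
- The arm moves only by the tool jog_arm, never from a script. Its argument "plan" is a list of rows, each a list of 3 entries, a list of its own where there are three numbers: the turn, a rotation vector about the tool's x, y, z in degrees, then the shift along the tool's x, y, z in m, then the gripper's target within -1 to 1 (fully open at 1, half-way at 0, shut at -1). A call has 1 to 12 rows; each row is the pose to reach, as a shift and turn from the pose commanded when the call began, along the tool's axes at that moment; what a row does not reach only later rows make up. A row lasts 1/8 s, in which the tool goes at most 62.5 mm and 10.7 degrees, less where a joint would pass 70% of its speed; a pose out of reach is approached as far as the arm can. A call with a gripper value outside its range is refused whole. The fingers move at their own pace and stop on an object; "force" is the grip in N (left out, the last holds). Time passes only in rows, so rows that repeat a pose let the fingers close. It gives the time, the measured TCP pose, the force and the opening at its end, in the units of the state.
- sense(): the state, without advancing time (a new reading comes with each control period).
- snapshot(name): name is "scene" or "top" or "wrist"; returns (picture, depth): 480x640x3 uint8, blue, green, red; 480x640 float32, mm along the optical axis (not along the pixel's ray), 0 where there is no reading.
- camera_info(name): a dict with "fov_y" (degrees; the focal length in pixels is half the picture's height over the tangent of half this angle, whatever the lens; pixels are square), "cx", "cy" (the principal point, pixels), "dist_coeffs" ([k1, k2, p1, p2, k3] as OpenCV has them; the pictures are not rectified), "origin" and "orientation" of the camera in the world. Camera axes: x right, y down, z forward; pixel columns grow to the right and rows downward; lengths in mm; the calibration is good to about 2 mm. A picture is of the moment at which its call begins: read the wrist's pose just before it. camera_info takes no time and is no camera call; for the wrist camera it gives the pose at the moment of the call.
- hand_in(): hands the job in, once; it reports no verdict.
The state is a dict: "time": time; "joint_pos": joint angles; "qd": joint speeds; "joint_efforts": joint torques, N m; "tool_pos": TCP position; "tcp_rot": TCP orientation; "ft_force": force on the tool from outside, world axes, zero at the start; "wrist_torque": the same for the moment, N m; "finger_gap": finger opening in mm.
Only numpy, scipy, OpenCV 4.12 (cv2) and the standard library are available. Lean on these libraries where they do the work, as an engineer would, in place of code of your own. Each camera call takes 0.05 s, during which the arm holds its last target.

## Working session

There is one attempt and no reset: what is moved stays moved. The work goes in short steps, Python scripts to look and compute and a tool call to move; the robot and the scene stay as the last step left them, time stands still between calls to the robot, and variables do not carry over. Pictures are saved under pics/ and viewed, and the job is handed in when it is done.

Besides the shell and the picture viewer there is one more tool, called after "Call:" as name(argument=value, ...) on one line, values as JSON. jog_arm: Moves the arm, as the interface text tells. Its arguments: {"type":"object","properties":{"plan":{"type":"array","items":{"type":"array"}},"force":{"type":"number"}},"required":["plan"]}

```bash
ls; mkdir -p pics; python3 - <<'E'
from bench import *
import cv2, numpy as np
print(sense())
for n in ["top","scene","wrist"]:
    print(n,camera_info(n))
    im,d=snapshot(n); cv2.imwrite(f"pics/{n}0.png",im); np.save(f"pics/{n}0.npy",d)
E
```

```text
pics
{'time': 0.0, 'joint_pos': array([ 6.90190139e+01,  7.51709551e+00,  8.53297156e+01,  7.42481368e-05,
        8.72592757e+01, -4.89321727e+00]), 'qd': array([ 0.04710327,  0.03661135, -0.0329555 , -0.07775925, -0.05096937,
       -0.09349154]), 'joint_efforts': array([ 2.19685317e-03, -5.69389093e+01, -5.00555205e+01, -2.36583146e-04,
        1.45594400e-02,  2.39296092e-06]), 'tool_pos': array([166.06343942, 576.03432509, 248.91947517]), 'tcp_rot': array([-1.79894306e+02, -9.12298323e-03,  1.63912219e+02]), 'ft_force': array([-0.22369909, -0.91841678,  0.32077419]), 'wrist_torque': array([-0.03385894, -0.00874372,  0.02493974]), 'finger_gap': 84.88896871756373}
top {'fov_y': 52.10465811645438, 'cx': 324.325044791444, 'cy': 234.50832962131165, 'dist_coeffs': array([-0.13338553,  0.        ,  0.        ,  0.        ,  0.        ]), 'origin': array([452.51613404,  53.5426313 , 844.0607911 ]), 'orientation': array([-174.62969503,   -0.47158609,  -90.42144101])}
scene {'fov_y': 44.39757207233743, 'cx': 316.4741944961299, 'cy': 242.42882031630705, 'dist_coeffs': array([-0.10296694,  0.        ,  0.        ,  0.        ,  0.        ]), 'origin': array([1231.62142983,  725.63477212,  739.31861747]), 'orientation': array([-125.83693694,    1.04786886,  131.20250324])}
wrist {'fov_y': 70.06965642374135, 'cx': 323.3019083763477, 'cy': 241.41525726516787, 'dist_coeffs': array([0.00835041, 0.        , 0.        , 0.        , 0.        ]), 'origin': array([ 99.11334552, 595.80767017, 373.74592326]), 'orientation': array([1.64090845e+02, 1.13547415e-01, 7.38765755e+01])}
```

View pics/top0.png

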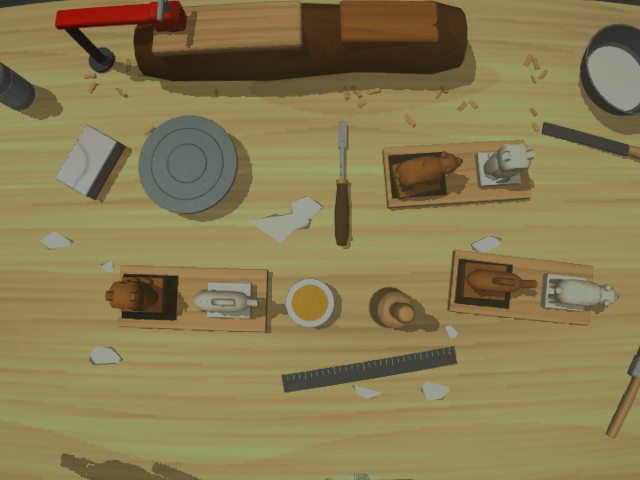

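View pics/scene0.png

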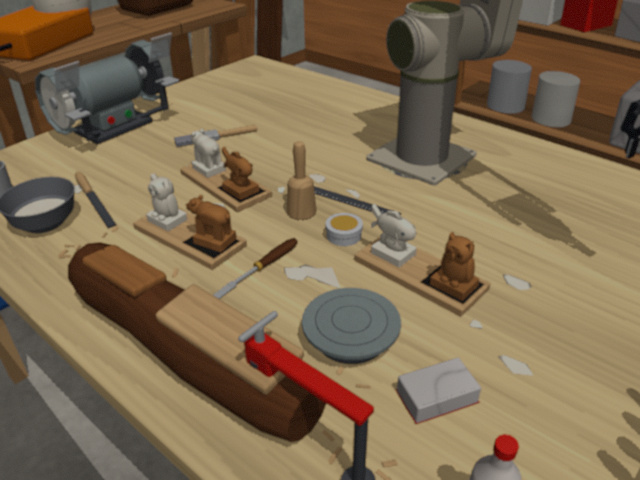

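Top view: left board has the fish plaster with the owl on it (pad about 150,297), upper-right board has the owl plaster with the bear (415,175), and lower-right board has the bear plaster with the fish (485,283). The turntable is at (188,165). Next I'll get heights from depth.

```bash
cat > h.py <<'E'
import cv2, numpy as np
from scipy.spatial.transform import Rotation as R
def cam(ci):
    f=240/np.tan(np.radians(ci['fov_y']/2))
    K=np.array([[f,0,ci['cx']],[0,f,ci['cy']],[0,0,1.]])
    return K,ci['dist_coeffs'],R.from_euler('xyz',ci['orientation'],degrees=True).as_matrix(),ci['origin']
def rays(ci,px):
    K,D,Rm,o=cam(ci)
    n=cv2.undistortPoints(np.asarray(px,float).reshape(-1,1,2),K,D).reshape(-1,2)
    return np.c_[n,np.ones(len(n))]@Rm.T,o
def onplane(ci,px,z):
    d,o=rays(ci,px); return o+d*((z-o[2])/d[:,2])[:,None]
def cloud(ci,dep):
    v,u=np.mgrid[:480,:640]
    d,o=rays(ci,np.c_[u.ravel(),v.ravel()])
    P=o+d*dep.reshape(-1,1); P[dep.ravel()==0]=np.nan
    return P.reshape(480,640,3)
def rect(pts):
    r=cv2.minAreaRect(np.float32(pts)); c,(w,h),a=r
    if w>h: a+=90; w,h=h,w   # a: direction of short side; long=a+90
    return np.round(c,1),np.round((w,h),1),round((a+90)%180,1)
E
python3 - <<'E'
from bench import *
from h import *
ci=camera_info("top"); P=cloud(ci,np.load("pics/top0.npy")); im=cv2.imread("pics/top0.png")
Z=P[...,2]
print("bench z",np.nanmedian(Z[420:470,200:400]),np.nanstd(Z[420:440,250:300]), Z[350,340], Z[430,500])
v=np.clip(np.nan_to_num(Z)*1.4+10,0,255).astype(np.uint8)
cv2.imwrite("pics/topz.png",cv2.applyColorMap(v,cv2.COLORMAP_JET))
for n,(u0,u1,v0,v1) in dict(bF=(105,280,255,340),bO=(375,540,130,215),bB=(440,605,240,335)).items():
    r=P[v0:v1,u0:u1].reshape(-1,3); 
    m=(np.abs(r[:,2]-18)<4).reshape(v1-v0,u1-u0).astype(np.uint8)
    m=cv2.morphologyEx(m,cv2.MORPH_OPEN,np.ones((3,3)))
    k,l,s,_=cv2.connectedComponentsWithStats(m); i=1+np.argmax(s[1:,4])
    q=r[(m.ravel()>0)]
    print(n,rect(q[:,:2]),np.median(q[:,2]))
r=P[110:220,130:245].reshape(-1,3); q=r[np.abs(r[:,2]-46)<5]
print("tt",rect(q[:,:2]),cv2.minEnclosingCircle(np.float32(q[:,:2])),np.median(q[:,2]))
for n,(u,vv) in dict(clampR=(110,17),clampT=(170,15),log=(220,25),log2=(390,20),log3=(300,60),tin=(310,303),mal=(402,314),gou=(342,220),stone=(90,160),pan=(590,70)).items(): print(n,np.round(P[vv,u]))
E
```

```text
bench z -0.4763290594854652 1.4190855839417844 -1.774297312539943 -1.8067477090434068
bF (array([424. , 271.9]), array([105.8, 255.3]), 88.2) 17.709408634681324
bO (array([ 637.2, -186.1]), array([106.4, 254.7]), 93.9) 17.273656427112883
bB (array([ 435.8, -296.2]), array([106.2, 256.8]), 82.9) 17.328758199406707
tt (array([649.6, 276.6]), array([167.7, 169.3]), 79.1) ((649.7662963867188, 276.4414978027344), 85.62126159667969) 45.852764041644036
clampR [856. 376. 162.]
clampT [851. 278. 166.]
log [854. 210. 126.]
log2 [862. -60. 123.]
log3 [808.  84.  91.]
tin [416.  71.  36.]
mal [406. -57. 177.]
gou [554.  16.  27.]
stone [661. 452.  36.]
pan [ 834. -451.   23.]
```

View pics/topz.png

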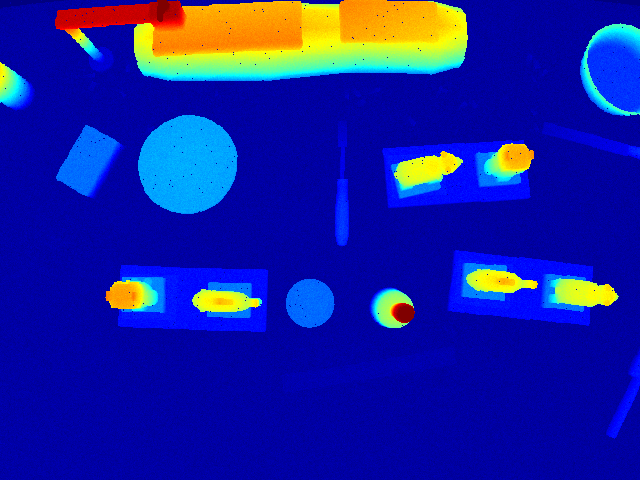

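```bash
python3 - <<'E'
from bench import *
from h import *
ci=camera_info("top"); P=cloud(ci,np.load("pics/top0.npy")); im=cv2.imread("pics/top0.png")
hsv=cv2.cvtColor(im,cv2.COLOR_BGR2HSV)
for n,(u0,u1,v0,v1),us,c,a in [("bF(owl)",(100,280,255,340),192,(424,271.9),88.2),("bO(bear)",(375,540,130,215),468,(637.2,-186.1),93.9),("bB(fish)",(440,620,240,335),540,(435.8,-296.2),82.9)]:
    A=np.radians(a); ey=np.array([np.cos(A),np.sin(A)]); ex=np.array([ey[1],-ey[0]])
    sub=P[v0:v1,u0:u1]; val=hsv[v0:v1,u0:u1,2]; 
    loc=np.stack([(sub[...,:2]-c)@ex,(sub[...,:2]-c)@ey,sub[...,2]],-1)
    m=(val<45)&(np.abs(loc[...,2]-20)<5)&(np.abs(loc[...,0])<45)&(loc[...,1]>0)
    m=cv2.morphologyEx(m.astype(np.uint8),cv2.MORPH_OPEN,np.ones((3,3)))>0
    q=loc[m]; print(n,"pad ext",np.percentile(q,[1,99],axis=0).round(1).tolist(),rect(q[:,:2]))
    for lab,s in (("carving",loc[...,1]>5),("plaster",loc[...,1]<5)):
        for z0,z1 in ((34,44),(60,130),(75,130),(85,130),(95,130)):
            q=loc[s&(loc[...,2]>z0)&(loc[...,2]<z1)&(np.abs(loc[...,0])<60)]
            if len(q)>10: print(lab,z0,z1,"ext",np.percentile(q[:,:2],[1,99],axis=0).round(1).tolist(),rect(q[:,:2]),"zmax",q[:,2].max().round(1))
for k,(x0,y0,x1,y1) in enumerate([(90,245,290,345),(370,120,550,220),(435,235,625,335)]):
    cv2.imwrite(f"pics/b{k}.png",cv2.resize(im[y0:y1,x0:x1],None,fx=4,fy=4,interpolation=cv2.INTER_CUBIC))
E
```

```text
bF(owl) pad ext [[-36.7, 25.7, 16.3], [35.4, 117.7, 22.7]] (array([-0.6, 72.2]), array([73. , 94.1]), 90.4)
carving 34 44 ext [[-24.5, 42.3], [33.6, 113.0]] (array([ 4.5, 78.2]), array([57.9, 72. ]), 90.8) zmax 43.8
carving 60 130 ext [[-15.1, 47.2], [26.1, 99.2]] (array([ 3.3, 73.8]), array([48.5, 56.4]), 87.9) zmax 130.0
carving 75 130 ext [[-14.2, 48.9], [26.0, 99.5]] (array([ 5.8, 74.5]), array([43.4, 54.9]), 87.8) zmax 130.0
carving 85 130 ext [[-14.1, 50.9], [25.7, 99.7]] (array([ 6.6, 76.1]), array([42.1, 53.4]), 92.0) zmax 130.0
carving 95 130 ext [[-14.1, 53.7], [25.7, 99.8]] (array([ 6.5, 77.8]), array([42.4, 49.3]), 90.2) zmax 130.0
plaster 34 44 ext [[-28.1, -102.6], [28.3, -33.1]] (array([  0. , -67.6]), array([57.2, 70.8]), 90.4) zmax 41.5
plaster 60 130 ext [[-14.9, -123.9], [16.3, -24.4]] (array([  1.8, -72.9]), array([ 33.6, 104.2]), 91.6) zmax 122.6
plaster 75 130 ext [[-14.9, -123.5], [16.3, -24.3]] (array([  1.8, -72.8]), array([ 33.6, 103.9]), 91.6) zmax 122.6
plaster 85 130 ext [[-14.9, -123.5], [16.3, -24.3]] (array([  1.8, -72.8]), array([ 33.6, 103.9]), 91.6) zmax 122.6
plaster 95 130 ext [[-14.7, -123.6], [15.1, -25.7]] (array([ -0.5, -73.6]), array([ 31.8, 102.8]), 86.9) zmax 122.6Traceback (most recent call last):
  File "<stdin>", line 11, in <module>
    return _quantile_unchecked(
        a, q, axis, out, overwrite_input, method, keepdims, weights)
    return _ureduce(a,
                    func=_quantile_ureduce_func,
    ...<5 lines>...
                    overwrite_input=overwrite_input,
                    method=method)
    r = func(a, **kwargs)
    result = _quantile(arr,
                       quantiles=q,
    ...<2 lines>...
                       out=out,
                       weights=wgt)
    slices_having_nans = np.isnan(arr[-1, ...])
                                  ~~~^^^^^^^^^
IndexError: index -1 is out of bounds for axis 0 with size 0
```

```bash
cd pics; python3 -c "
import cv2,numpy as np
a=[cv2.resize(cv2.imread(f'b{k}.png'),(600,300)) for k in range(3)]
cv2.imwrite('b.png',cv2.resize(np.vstack(a),(400,600)))
s=cv2.imread('scene0.png')[110:320,120:500]; cv2.imwrite('s.png',cv2.resize(s,None,fx=2.1,fy=2.1))"
```

```text
[ WARN:0@0.019] global loadsave.cpp:275 findDecoder imread_('b0.png'): can't open/read file: check file path/integrity
Traceback (most recent call last):
cv2.error: OpenCV(4.12.0) /io/opencv/modules/imgproc/src/resize.cpp:4208: error: (-215:Assertion failed) !ssize.empty() in function 'resize'
```

```bash
python3 - <<'E'
from bench import *
from h import *
ci=camera_info("top"); P=cloud(ci,np.load("pics/top0.npy")); im=cv2.imread("pics/top0.png")
hsv=cv2.cvtColor(im,cv2.COLOR_BGR2HSV)
print(hsv[290,127:180:6].tolist(),hsv[192,400:450:6].tolist())
for n,(u0,u1,v0,v1),us,c,a in [("bF(owl)",(100,280,255,340),192,(424,271.9),88.2),("bO(bear)",(375,540,130,215),468,(637.2,-186.1),93.9),("bB(fish)",(440,620,240,335),540,(435.8,-296.2),82.9)]:
    A=np.radians(a); ey=np.array([np.cos(A),np.sin(A)]); ex=np.array([ey[1],-ey[0]])
    sub=P[v0:v1,u0:u1]; val=hsv[v0:v1,u0:u1,2]; 
    loc=np.stack([(sub[...,:2]-c)@ex,(sub[...,:2]-c)@ey,sub[...,2]],-1)
    m=(val<62)&(np.abs(loc[...,2]-20)<5)&(np.abs(loc[...,0])<45)&(loc[...,1]>0)
    m=cv2.morphologyEx(m.astype(np.uint8),cv2.MORPH_OPEN,np.ones((2,2)))>0
    q=loc[m]; print(n,"pad",len(q)); 
    if len(q): print(np.percentile(q,[1,99],axis=0).round(1).tolist(),rect(q[:,:2]))
    for lab,s in (("carving",loc[...,1]>0),("plaster",loc[...,1]<0)):
        for z0,z1 in ((36,42),(60,130),(85,130),(100,130)):
            q=loc[s&(loc[...,2]>z0)&(loc[...,2]<z1)&(np.abs(loc[...,0])<60)]
            if len(q)>10: print(lab,z0,z1,"ext",np.percentile(q[:,:2],[1,99],axis=0).round(1).tolist(),rect(q[:,:2]),"zmax",q[:,2].max().round(1))
for k,(x0,y0,x1,y1) in enumerate([(90,245,290,345),(370,120,550,220),(435,235,625,335)]):
    cv2.imwrite(f"pics/b{k}.png",cv2.resize(im[y0:y1,x0:x1],None,fx=4,fy=4,interpolation=cv2.INTER_CUBIC))
a=[cv2.resize(cv2.imread(f'pics/b{k}.png'),(400,200)) for k in range(3)]
cv2.imwrite('pics/b.png',np.vstack(a))
s=cv2.imread('pics/scene0.png')[110:320,120:500]; cv2.imwrite('pics/s.png',cv2.resize(s,None,fx=2.1,fy=2.1))
E
```

```text
[[16, 184, 118], [16, 180, 98], [15, 179, 57], [15, 168, 53], [15, 146, 49], [16, 180, 78], [20, 151, 49], [20, 121, 38], [23, 102, 40]] [[16, 171, 116], [16, 166, 83], [17, 162, 82], [18, 164, 76], [17, 145, 65], [19, 137, 52], [20, 110, 51], [23, 111, 46], [17, 130, 106]]
bF(owl) pad 877
[[nan, nan, nan], [nan, nan, nan]] (array([-2.1, 70.1]), array([74.6, 95. ]), 89.5)
carving 36 42 ext [[-24.5, 42.4], [33.6, 113.1]] (array([ 4.4, 78.2]), array([57.8, 72. ]), 90.9) zmax 41.9
carving 60 130 ext [[-15.1, 47.2], [26.1, 99.2]] (array([ 3.3, 73.8]), array([48.5, 56.4]), 87.9) zmax 130.0
carving 85 130 ext [[-14.1, 50.9], [25.7, 99.7]] (array([ 6.6, 76.1]), array([42.1, 53.4]), 92.0) zmax 130.0
carving 100 130 ext [[-14.1, 53.8], [25.7, 99.8]] (array([ 6.3, 77.5]), array([42.7, 48.7]), 87.9) zmax 130.0
plaster 36 42 ext [[-27.8, -102.5], [28.2, -33.2]] (array([  0. , -67.7]), array([56.8, 70.6]), 89.9) zmax 41.5
plaster 60 130 ext [[-14.9, -123.9], [16.3, -24.4]] (array([  1.8, -72.9]), array([ 33.6, 104.2]), 91.6) zmax 122.6
plaster 85 130 ext [[-14.9, -123.5], [16.3, -24.3]] (array([ 
[... 1467 characters left out ...]
]), 93.1) zmax 123.7
carving 85 130 ext [[-12.5, 22.4], [19.2, 122.3]] (array([ 3.8, 72.2]), array([ 34.4, 105.3]), 91.2) zmax 123.7
carving 100 130 ext [[-11.3, 21.9], [18.5, 115.3]] (array([ 5.6, 69.1]), array([33.7, 98.8]), 95.8) zmax 123.7
plaster 36 42 ext [[-28.9, -101.7], [28.8, -31.5]] (array([  0. , -67.1]), array([58.6, 71.8]), 89.8) zmax 41.9
plaster 60 130 ext [[-19.5, -124.2], [19.2, -23.7]] (array([ -0.2, -76.9]), array([ 40.6, 111.1]), 89.8) zmax 115.7
plaster 85 130 ext [[-19.2, -126.1], [19.1, -23.6]] (array([ -0.3, -76.9]), array([ 40., 111.]), 88.4) zmax 115.7
plaster 100 130 ext [[-16.3, -116.2], [16.6, -38.3]] (array([ -0.2, -77.3]), array([35.4, 84.8]), 88.6) zmax 115.7
```

View pics/b.png

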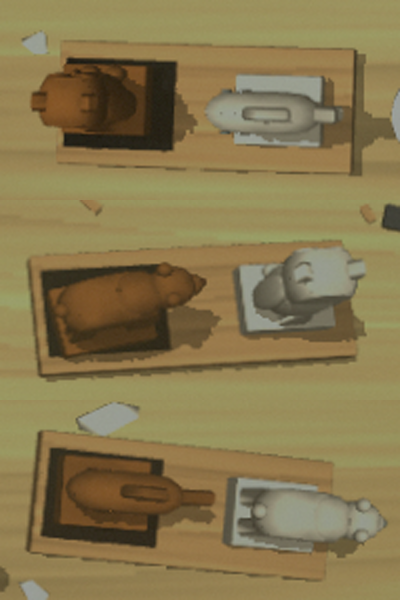

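View pics/s.png

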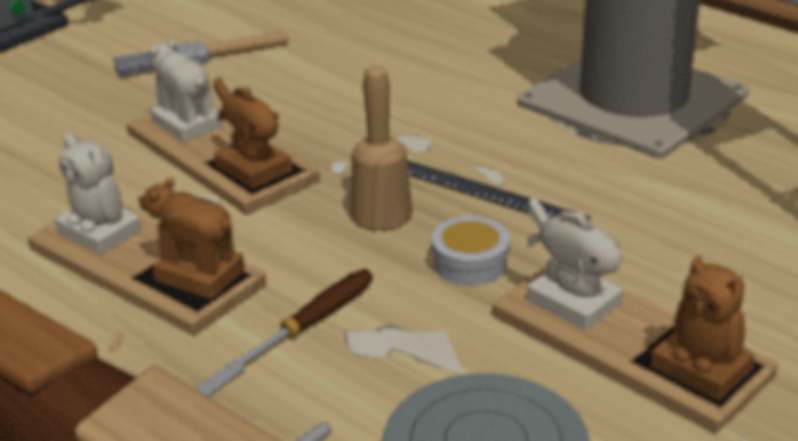

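Board and block rectangles match the given sizes within about 2 mm. Poses:

| Item | Centre (x, y) | Yaw |
|---|---|---|
| Pad, board_fish | 426.3, 344.4 | -1.8° |
| Pad, board_owl | 632.3, -113.8 | 3.9° |
| Pad, board_bear | 444.8, -224.3 | -7.1° |
| Owl | 430.9, 350.0 | -1° |
| Bear | 625.9, -108.2 | 12.7° |
| Fish | 449.1, -219.8 | -5.9° |

Start with the owl, which goes to the turntable.

```bash
cat > go.py <<'E'
import sys
from bench import *
from h import *
def go(*tgts):
    s=sense(); p=s['tool_pos']; Rm=R.from_euler('xyz',s['tcp_rot'],degrees=True)
    print('t',round(s['time'],2),'tcp',p.round(1),s['tcp_rot'].round(1),'gap',round(s['finger_gap'],1),'F',s['ft_force'].round(1))
    for x,y,z,th in tgts:
        Rt=R.from_euler('xyz',[180,0,90+th],degrees=True)
        print((x,y,z,th),'turn',(Rm.inv()*Rt).as_rotvec(degrees=True).round(1).tolist(),'shift',(Rm.inv().apply(np.array([x,y,z])-p)/1000).round(4).tolist())
a=list(map(float,sys.argv[1:])); go(*[a[i:i+4] for i in range(0,len(a),4)])
E
python3 go.py 431 350 240 -1
```

```text
t 0.15 tcp [166.1 576.1 249.1] [-179.9   -0.   163.9] gap 85.7 F [ 0.6 -0.1 -0.5]
(431.0, 350.0, 240.0, -1.0) turn [-0.1, 0.1, 74.9] shift [-0.3172, -0.1439, 0.0093]
```

Call:
jog_arm(plan=[[[0,0,10],[-0.045,-0.02,0.001],1],[[0,0,20],[-0.09,-0.041,0.003],1],[[0,0,30],[-0.135,-0.061,0.004],1],[[0,0,40],[-0.18,-0.082,0.005],1],[[0,0,50],[-0.225,-0.102,0.007],1],[[0,0,60],[-0.27,-0.123,0.008],1],[[0,0,70],[-0.31,-0.14,0.009],1],[[0,0,75],[-0.317,-0.144,0.009],1],[[0,0,75],[-0.317,-0.144,0.009],1],[[0,0,75],[-0.317,-0.144,0.009],1]], force=50)

```text
time: 1.4
tool_pos: [430.4, 350.7, 240.8]
tcp_rot: [-180.0, 0.0, 89.1]
ft_force: [-0.4, -0.5, -0.4]
finger_gap: 85.1
```

```bash
python3 go.py 431 350 104 -1; python3 - <<'E'
from bench import *; import cv2
from h import *
ci=camera_info("wrist"); im,d=snapshot("wrist"); cv2.imwrite("pics/w1.png",im)
P=cloud(ci,d)
m=(np.abs(P[...,2]-40)<3); q=P[m]; q=q[(abs(q[:,0]-430)<60)&(abs(q[:,1]-350)<60)]
print(rect(q[:,:2]))
q=P[(P[...,2]>112)&(abs(P[...,0]-430)<50)&(abs(P[...,1]-350)<50)]
print(len(q), q[:,2].max() if len(q) else 0, rect(q[:,:2]))
E
```

```text
t 1.4 tcp [430.4 350.7 240.8] [-180.     0.    89.1] gap 85.1 F [-0.4 -0.5 -0.4]
(431.0, 350.0, 104.0, -1.0) turn [-0.0, 0.0, 0.1] shift [-0.0006, 0.0007, 0.1368]
(array([430.1, 351. ]), array([58. , 71.1]), 88.6)
43797 325.81077189256246 (array([430. , 350.9]), array([ 47.3, 100.1]), 179.8)
```

View pics/w1.png

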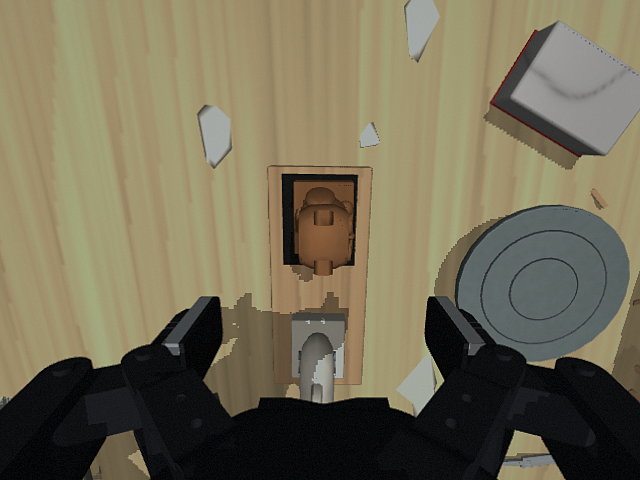

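The wrist view gives the owl's block at (430.1, 351.0), within 1 mm of the top-view value, with its ears along y. Descend and grip.

Call:
jog_arm(plan=[[[0,0,0],[0,0,0.05],1],[[0,0,0],[0,0,0.09],1],[[0,0,0],[0,0,0.12],1],[[0,0,0],[0,0,0.137],1],[[0,0,0],[0,0,0.137],1],[[0,0,0],[0,0,0.137],-1],[[0,0,0],[0,0,0.137],-1],[[0,0,0],[0,0,0.137],-1],[[0,0,0],[0,0,0.137],-1],[[0,0,0],[0,0,0.137],-1],[[0,0,0],[0,0,0.137],-1]], force=50)

```text
time: 2.82
tool_pos: [431.7, 350.9, 105.4]
tcp_rot: [179.9, -0.1, 88.9]
ft_force: [-1.7, 0.1, 6.4]
finger_gap: 37.0
```

```bash
python3 go.py 650 276.5 200 0 650 276.5 132 0
```

```text
t 2.83 tcp [431.7 350.9 105.4] [ 1.799e+02 -1.000e-01  8.890e+01] gap 37.0 F [-1.7  0.1  6.4]
(650.0, 276.5, 200.0, 0.0) turn [0.1, -0.1, -1.1] shift [-0.0701, 0.2198, -0.0942]
(650.0, 276.5, 132.0, 0.0) turn [0.1, -0.1, -1.1] shift [-0.0702, 0.2197, -0.0262]
```

Call:
jog_arm(plan=[[[0,0,0],[0,0,-0.02],-1],[[0,0,0],[0,0,-0.05],-1],[[0,0,0],[0,0.01,-0.085],-1],[[0,0,0],[-0.016,0.05,-0.095],-1],[[0,0,0],[-0.032,0.1,-0.095],-1],[[0,0,0],[-0.048,0.15,-0.095],-1],[[0,0,0],[-0.061,0.19,-0.095],-1],[[0,0,-1],[-0.07,0.22,-0.095],-1],[[0,0,-1],[-0.07,0.22,-0.08],-1],[[0,0,-1],[-0.07,0.22,-0.06],-1],[[0,0,-1],[-0.07,0.22,-0.045],-1],[[0,0,-1],[-0.07,0.22,-0.04],-1]])

```text
time: 4.32
tool_pos: [647.7, 276.3, 141.6]
tcp_rot: [-179.8, 0.1, 90.0]
ft_force: [0.6, 0.5, -2.1]
finger_gap: 37.2
```

```bash
python3 go.py 650 276.5 132 0; python3 - <<'E'
from bench import *; import cv2
im,d=snapshot("scene"); cv2.imwrite("pics/s2.png",im)
E
```

```text
t 4.33 tcp [647.7 276.3 141.6] [-1.798e+02  1.000e-01  9.000e+01] gap 37.2 F [ 0.6  0.5 -2.1]
(650.0, 276.5, 132.0, 0.0) turn [-0.2, 0.1, -0.0] shift [0.0002, 0.0024, 0.0096]
```

View pics/s2.png

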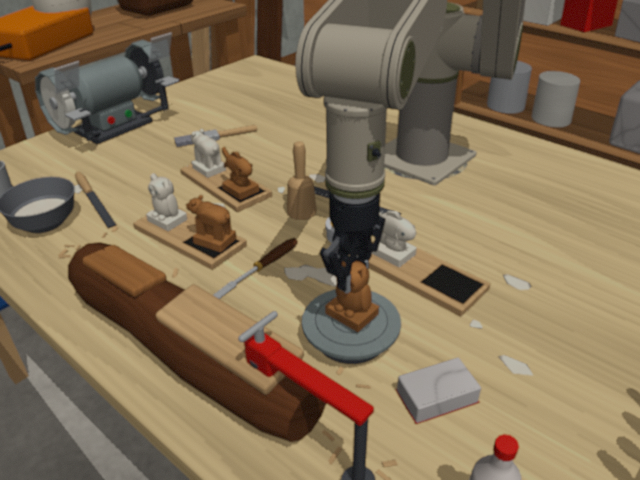

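The owl is upright about 10 mm above the turntable (352,310). Lower it, release and retreat.

Call:
jog_arm(plan=[[[0,0,0],[0,0.002,0.004],-1],[[0,0,0],[0,0.002,0.008],-1],[[0,0,0],[0,0.002,0.011],-1],[[0,0,0],[0,0.002,0.011],-1],[[0,0,0],[0,0.002,0.011],1],[[0,0,0],[0,0.002,0.011],1],[[0,0,0],[0,0.002,0.011],1],[[0,0,0],[0,0.002,0.011],1],[[0,0,0],[0,0.002,-0.01],1],[[0,0,0],[0,0.002,-0.05],1],[[0,0,0],[0,0.002,-0.09],1],[[0,0,0],[0,0.002,-0.098],1]])

```text
time: 5.88
tool_pos: [653.6, 276.8, 248.8]
tcp_rot: [179.5, -0.2, 89.9]
ft_force: [1.1, -0.2, 0.3]
finger_gap: 85.4
```

```bash
python3 go.py 560 0 260 -3 449 -220 240 -6
```

```text
t 5.88 tcp [653.6 276.8 248.8] [179.5  -0.2  89.9] gap 85.4 F [ 1.1 -0.2  0.3]
(560.0, 0.0, 260.0, -3.0) turn [0.5, -0.2, 2.9] shift [-0.277, -0.0931, -0.0128]
(449.0, -220.0, 240.0, -6.0) turn [0.5, -0.2, 5.9] shift [-0.4972, -0.2039, 0.0057]
```

Call:
jog_arm(plan=[[[0,0,0],[-0.03,-0.01,-0.01],1],[[0,0,0],[-0.08,-0.03,-0.01],1],[[0,0,1],[-0.13,-0.045,-0.01],1],[[0,0,2],[-0.18,-0.06,-0.01],1],[[0,0,3],[-0.235,-0.08,-0.01],1],[[0,0,3],[-0.29,-0.1,-0.01],1],[[0,0,4],[-0.345,-0.125,-0.01],1],[[0,0,5],[-0.4,-0.15,0],1],[[0,0,6],[-0.45,-0.175,0],1],[[0,0,6],[-0.485,-0.195,0.005],1],[[0,0,6],[-0.497,-0.202,0.006],1],[[0,0,6],[-0.497,-0.202,0.006],1]])

```text
time: 7.38
tool_pos: [448.6, -220.7, 236.1]
tcp_rot: [180.0, -0.0, 83.8]
ft_force: [-0.2, 0.3, 0.4]
finger_gap: 85.6
```

```bash
python3 - <<'E'
from bench import *; import cv2
from h import *
ci=camera_info("wrist"); im,d=snapshot("wrist"); cv2.imwrite("pics/w2.png",im)
P=cloud(ci,d)
q=P[(np.abs(P[...,2]-40)<3)&(abs(P[...,0]-449)<60)&(abs(P[...,1]+220)<60)]
print(rect(q[:,:2]))
q=P[(P[...,2]>75)&(P[...,2]<130)&(abs(P[...,0]-449)<60)&(abs(P[...,1]+220)<70)]
print(rect(q[:,:2]))
E
python3 go.py 449.1 -219.8 94.5 -6
```

```text
(array([ 448.5, -220.8]), array([58.2, 71.4]), 84.2)
(array([ 447.9, -225.4]), array([ 34.1, 103.6]), 84.3)
t 7.42 tcp [ 449.1 -220.   236.1] [180.   -0.   83.9] gap 85.4 F [ 0.3  0.3 -0.7]
(449.1, -219.8, 94.5, -6.0) turn [0.0, -0.0, -0.1] shift [0.0002, -0.0001, 0.1416]
```

View pics/w2.png

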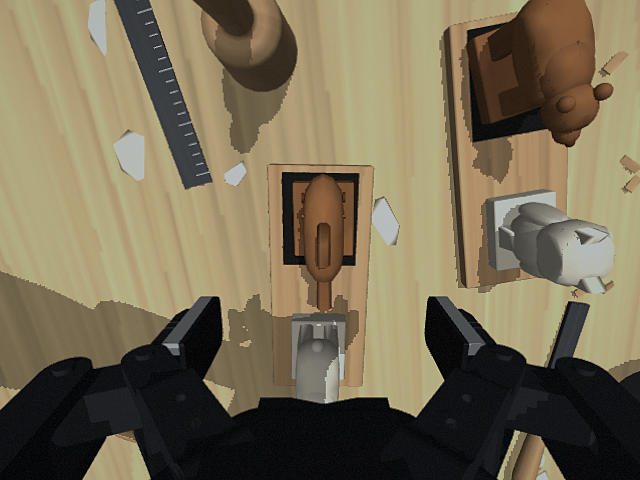

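The fish is centred between the jaws, and the wrist gives its block at (448.5, -220.8). Grip it.

Call:
jog_arm(plan=[[[0,0,0],[0,0,0.05],1],[[0,0,0],[0,0,0.095],1],[[0,0,0],[-0.001,0,0.125],1],[[0,0,0],[-0.001,0,0.142],1],[[0,0,0],[-0.001,0,0.142],1],[[0,0,0],[-0.001,0,0.142],-1],[[0,0,0],[-0.001,0,0.142],-1],[[0,0,0],[-0.001,0,0.142],-1],[[0,0,0],[-0.001,0,0.142],-1],[[0,0,0],[-0.001,0,0.142],-1],[[0,0,0],[-0.001,0,0.142],-1]])

```text
time: 8.8
tool_pos: [449.2, -222.0, 95.2]
tcp_rot: [179.9, 0.0, 83.9]
ft_force: [-2.3, 1.1, 5.6]
finger_gap: 30.2
```

```bash
python3 go.py 449 -220 275 -6 426.3 344.4 275 -1.8
```

```text
t 8.8 tcp [ 449.2 -222.    95.2] [179.9   0.   83.9] gap 30.2 F [-2.3  1.1  5.6]
(449.0, -220.0, 275.0, -6.0) turn [0.1, 0.0, -0.1] shift [0.0018, -0.0002, -0.1798]
(426.3, 344.4, 275.0, -1.8) turn [0.1, 0.0, -4.3] shift [0.5606, -0.0827, -0.1803]
```

Call:
jog_arm(plan=[[[0,0,0],[0,0,-0.02],-1],[[0,0,0],[0,0,-0.06],-1],[[0,0,0],[0,0,-0.11],-1],[[0,0,0],[0,0,-0.155],-1],[[0,0,0],[0.01,0,-0.18],-1],[[0,0,0],[0.05,-0.008,-0.185],-1],[[0,0,0],[0.1,-0.015,-0.185],-1],[[0,0,-1],[0.15,-0.022,-0.185],-1],[[0,0,-1],[0.2,-0.03,-0.185],-1],[[0,0,-2],[0.25,-0.037,-0.185],-1],[[0,0,-2],[0.3,-0.045,-0.185],-1],[[0,0,-3],[0.35,-0.052,-0.185],-1]])

```text
time: 10.3
tool_pos: [433.7, 133.5, 279.1]
tcp_rot: [180.0, -0.0, 86.9]
ft_force: [0.3, -0.0, -1.4]
finger_gap: 30.4
```

```bash
python3 go.py 426.3 343 275 -1.8 426.3 343 105 -1.8
```

```text
t 10.3 tcp [433.7 133.5 279.1] [180.   -0.   86.9] gap 30.4 F [ 0.3 -0.  -1.4]
(426.3, 343.0, 275.0, -1.8) turn [0.0, -0.0, -1.3] shift [0.2088, -0.0186, 0.0041]
(426.3, 343.0, 105.0, -1.8) turn [0.0, -0.0, -1.3] shift [0.2088, -0.0187, 0.1741]
```

Call:
jog_arm(plan=[[[0,0,0],[0.05,-0.005,0.0],-1],[[0,0,-1],[0.1,-0.01,0.0],-1],[[0,0,-1],[0.15,-0.014,0.0],-1],[[0,0,-1],[0.19,-0.017,0.0],-1],[[0,0,-1],[0.21,-0.019,0.004],-1],[[0,0,-1],[0.21,-0.019,0.02],-1],[[0,0,-1],[0.21,-0.019,0.06],-1],[[0,0,-1],[0.21,-0.019,0.1],-1],[[0,0,-1],[0.21,-0.019,0.14],-1],[[0,0,-1],[0.21,-0.019,0.16],-1],[[0,0,-1],[0.21,-0.019,0.167],-1],[[0,0,-1],[0.21,-0.019,0.167],-1]])

```text
time: 11.8
tool_pos: [426.5, 341.8, 111.7]
tcp_rot: [-180.0, 0.0, 87.9]
ft_force: [-0.4, 0.0, -1.2]
finger_gap: 30.3
```

```bash
python3 - <<'E'
from bench import *; import cv2
im,d=snapshot("scene"); cv2.imwrite("pics/s3.png",im)
E
python3 go.py 426.3 343 95 -1.8
```

```text
t 11.85 tcp [427.  342.3 112.7] [180.   -0.   87.9] gap 30.5 F [-0.2  0.2 -0.8]
(426.3, 343.0, 95.0, -1.8) turn [0.0, -0.0, -0.3] shift [0.0006, -0.0007, 0.0177]
```

View pics/s3.png

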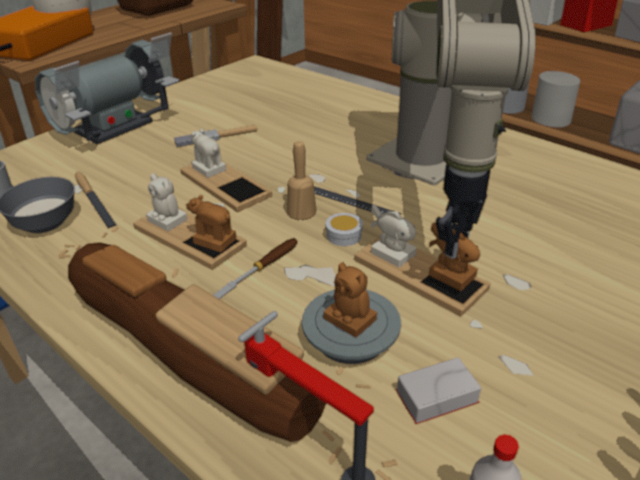

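The fish hangs upright over its pad (455,275), about 17 mm up. Lower it.

Call:
jog_arm(plan=[[[0,0,0],[0.001,0,0.005],-1],[[0,0,0],[0.001,0,0.01],-1],[[0,0,0],[0.001,0,0.013],-1],[[0,0,0],[0.001,0,0.016],-1],[[0,0,0],[0.001,0,0.0165],-1],[[0,0,0],[0.001,0,0.0165],-1]])

```text
time: 12.6
tool_pos: [426.5, 343.8, 95.5]
tcp_rot: [-180.0, 0.0, 87.9]
ft_force: [-0.2, 0.4, -1.4]
finger_gap: 30.5
```

```bash
python3 go.py 426.3 343 95 -1.8
```

```text
t 12.6 tcp [426.5 343.8  95.5] [-180.     0.    87.9] gap 30.5 F [-0.2  0.4 -1.4]
(426.3, 343.0, 95.0, -1.8) turn [-0.0, 0.0, -0.3] shift [-0.0008, -0.0001, 0.0005]
```

Call:
jog_arm(plan=[[[0,0,0],[0,0,0.001],-1],[[0,0,0],[0,0,0.002],-1],[[0,0,0],[0,0,0.002],-1],[[0,0,0],[0,0,0.002],1],[[0,0,0],[0,0,0.002],1],[[0,0,0],[0,0,0.002],1],[[0,0,0],[0,0,0.002],1],[[0,0,0],[0,0,-0.015],1],[[0,0,0],[0,0,-0.06],1],[[0,0,0],[0,0,-0.11],1],[[0,0,0],[0,0,-0.14],1],[[0,0,0],[0,0,-0.14],1]])

```text
time: 14.1
tool_pos: [428.2, 344.9, 240.6]
tcp_rot: [179.6, -0.3, 87.9]
ft_force: [0.2, 0.4, -0.8]
finger_gap: 85.5
```

```bash
python3 - <<'E'
from bench import *; import cv2
from h import *
ci=camera_info("wrist"); im,d=snapshot("wrist"); cv2.imwrite("pics/w3.png",im)
P=cloud(ci,d)
q=P[(np.abs(P[...,2]-40)<3)&(abs(P[...,0]-426)<60)&(abs(P[...,1]-344)<60)]
print(rect(q[:,:2]))
E
python3 go.py 530 120 260 0 625 -104 260 12.7
```

```text
(array([426. , 345.3]), array([58. , 71.5]), 88.1)
t 14.15 tcp [427.3 344.3 238. ] [ 1.798e+02 -1.000e-01  8.790e+01] gap 85.2 F [ 0.   0.2 -0.6]
(530.0, 120.0, 260.0, 0.0) turn [0.2, -0.1, -2.1] shift [-0.2203, 0.1109, -0.0222]
(625.0, -104.0, 260.0, 12.7) turn [0.2, -0.1, -14.8] shift [-0.4407, 0.214, -0.0223]
```

View pics/w3.png

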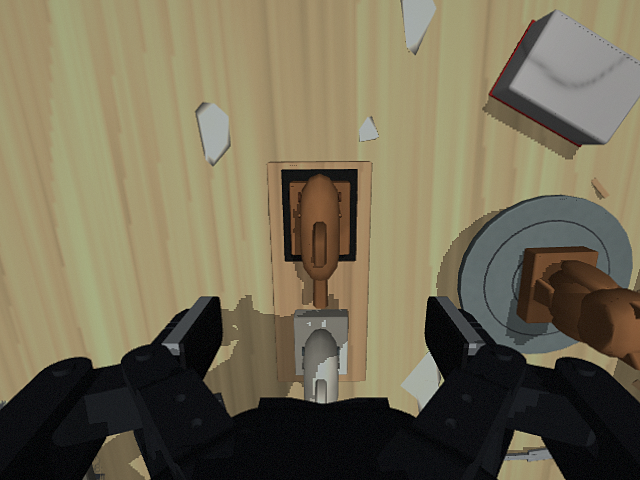

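The fish stands centred at (426.0, 345.3) against the pad's (426.3, 344.4). Bear next.

Call:
jog_arm(plan=[[[0,0,0],[-0.02,0.01,-0.02],1],[[0,0,0],[-0.06,0.03,-0.022],1],[[0,0,-1],[-0.11,0.055,-0.022],1],[[0,0,-2],[-0.16,0.08,-0.022],1],[[0,0,-4],[-0.21,0.105,-0.022],1],[[0,0,-6],[-0.26,0.13,-0.022],1],[[0,0,-8],[-0.31,0.153,-0.022],1],[[0,0,-11],[-0.36,0.176,-0.022],1],[[0,0,-13],[-0.405,0.197,-0.022],1],[[0,0,-15],[-0.435,0.211,-0.01],1],[[0,0,-15],[-0.441,0.214,0],1],[[0,0,-15],[-0.441,0.214,0],1]])

```text
time: 15.65
tool_pos: [623.0, -104.4, 232.9]
tcp_rot: [-179.8, -0.1, 102.9]
ft_force: [-0.3, 0.1, -0.3]
finger_gap: 85.2
```

```bash
python3 - <<'E'
from bench import *; import cv2
from h import *
ci=camera_info("wrist"); im,d=snapshot("wrist"); cv2.imwrite("pics/w4.png",im)
P=cloud(ci,d)
q=P[(np.abs(P[...,2]-40)<3)&(abs(P[...,0]-626)<60)&(abs(P[...,1]+108)<60)]
print(rect(q[:,:2]))
q=P[(P[...,2]>75)&(P[...,2]<130)&(abs(P[...,0]-626)<60)&(abs(P[...,1]+112)<70)]
print(rect(q[:,:2]))
E
python3 go.py 625 -104.3 92.5 12.7
```

```text
(array([ 625.1, -108.7]), array([58.1, 71.5]), 102.8)
(array([ 626.9, -118.3]), array([ 40. , 113.1]), 102.3)
t 15.7 tcp [ 623.4 -103.8  234.1] [-1.799e+02 -1.000e-01  1.029e+02] gap 85.5 F [0.2 0.8 0.3]
(625.0, -104.3, 92.5, 12.7) turn [-0.1, -0.1, 0.2] shift [-0.001, 0.0018, 0.1416]
```

View pics/w4.png

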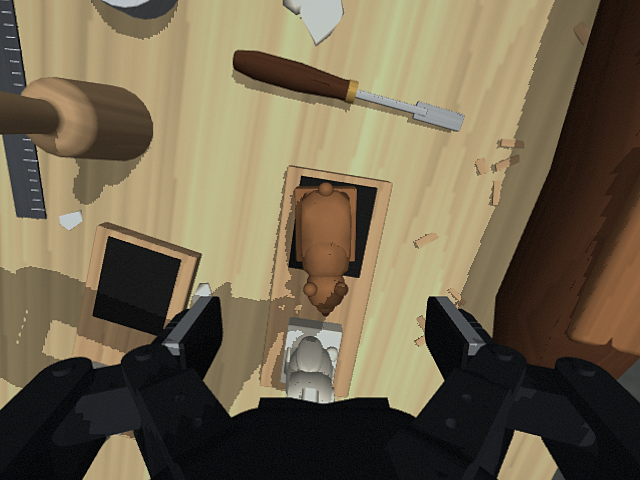

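The bear's block is at (625.1, -108.7) with its y axis at 102.8°, which matches the top view. board_bear's pad (140,285) is empty. Grip the bear.

Call:
jog_arm(plan=[[[0,0,0],[-0.001,0.001,0.05],1],[[0,0,0],[-0.001,0.001,0.095],1],[[0,0,0],[-0.001,0.001,0.125],1],[[0,0,0],[-0.001,0.001,0.142],1],[[0,0,0],[-0.001,0.001,0.142],1],[[0,0,0],[-0.001,0.001,0.142],-1],[[0,0,0],[-0.001,0.001,0.142],-1],[[0,0,0],[-0.001,0.001,0.142],-1],[[0,0,0],[-0.001,0.001,0.142],-1],[[0,0,0],[-0.001,0.001,0.142],-1],[[0,0,0],[-0.001,0.001,0.142],-1]])

```text
time: 17.08
tool_pos: [626.3, -105.9, 95.2]
tcp_rot: [179.9, 0.1, 102.9]
ft_force: [-1.7, 0.5, 6.2]
finger_gap: 38.1
```

```bash
python3 go.py 445.3 -220.3 230 -7.1
```

```text
t 17.07 tcp [ 626.3 -105.9   95.2] [1.799e+02 1.000e-01 1.029e+02] gap 38.1 F [-1.7  0.5  6.2]
(445.3, -220.3, 230.0, -7.1) turn [0.1, 0.0, 20.0] shift [-0.0713, -0.2017, -0.1351]
```

Call:
jog_arm(plan=[[[0,0,0],[0,0,-0.02],-1],[[0,0,0],[0,0,-0.06],-1],[[0,0,0],[0,0,-0.1],-1],[[0,0,0],[-0.005,-0.015,-0.13],-1],[[0,0,4],[-0.02,-0.055,-0.136],-1],[[0,0,9],[-0.037,-0.105,-0.136],-1],[[0,0,14],[-0.055,-0.155,-0.136],-1],[[0,0,18],[-0.067,-0.19,-0.136],-1],[[0,0,20],[-0.073,-0.2015,-0.13],-1],[[0,0,20],[-0.073,-0.2015,-0.1],-1],[[0,0,20],[-0.073,-0.2015,-0.06],-1],[[0,0,20],[-0.073,-0.2015,-0.035],-1]])

```text
time: 18.58
tool_pos: [445.1, -221.0, 126.9]
tcp_rot: [-179.9, -0.1, 82.9]
ft_force: [-0.4, -0.8, -2.8]
finger_gap: 38.0
```

Call:
jog_arm(plan=[[[0,0,0],[0,0,0.01],-1],[[0,0,0],[0,0,0.02],-1],[[0,0,0],[0,0,0.02],-1],[[0,0,0],[0,0,0.02],-1]])

```text
time: 19.08
tool_pos: [446.1, -222.1, 109.6]
tcp_rot: [179.9, 0.0, 82.9]
ft_force: [0.3, -0.3, -2.3]
finger_gap: 38.1
```

```bash
python3 go.py 445.1 -221.8 95 -7.1;  python3 - <<'E'
from bench import *; import cv2
im,d=snapshot("scene"); cv2.imwrite("pics/s4.png",im[80:320,120:440])
E
```

```text
t 19.07 tcp [ 446.1 -222.1  109.6] [179.9   0.   82.9] gap 38.1 F [ 0.3 -0.3 -2.3]
(445.1, -221.8, 95.0, -7.1) turn [0.1, 0.0, 0.0] shift [0.0002, -0.001, 0.0145]
```

View pics/s4.png

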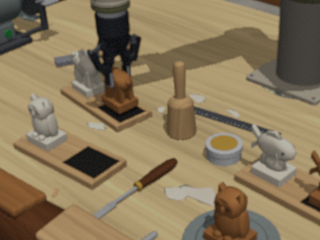

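The bear is upright above its pad (122,95 in the crop). Lower it.

Call:
jog_arm(plan=[[[0,0,0],[0,0,0.005],-1],[[0,0,0],[0,0,0.01],-1],[[0,0,0],[0,0,0.013],-1],[[0,0,0],[0,0,0.0145],-1],[[0,0,0],[0,0,0.0155],-1],[[0,0,0],[0,0,0.0155],-1]])

```text
time: 19.88
tool_pos: [445.8, -221.9, 95.2]
tcp_rot: [180.0, 0.0, 82.9]
ft_force: [-10.1, 6.4, 20.2]
finger_gap: 38.5
```

Firm contact at 20 N. Release and retreat.

Call:
jog_arm(plan=[[[0,0,0],[0,0,-0.001],-1],[[0,0,0],[0,0,-0.001],1],[[0,0,0],[0,0,-0.001],1],[[0,0,0],[0,0,-0.001],1],[[0,0,0],[0,0,-0.001],1],[[0,0,0],[0,0,-0.02],1],[[0,0,0],[0,0,-0.06],1],[[0,0,0],[0,0,-0.11],1],[[0,0,0],[0,0,-0.145],1],[[0,0,0],[0,0,-0.145],1]])

```text
time: 21.12
tool_pos: [447.1, -222.8, 241.9]
tcp_rot: [179.6, 0.2, 82.9]
ft_force: [0.4, -0.4, -1.2]
finger_gap: 85.3
```

```bash
python3 - <<'E'
from bench import *; import cv2
from h import *
ci=camera_info("wrist"); im,d=snapshot("wrist"); cv2.imwrite("pics/w5.png",im)
P=cloud(ci,d)
q=P[(np.abs(P[...,2]-40)<3)&(abs(P[...,0]-445)<60)&(abs(P[...,1]+224)<60)]
print("bear",rect(q[:,:2]))
ci=camera_info("top"); im,d=snapshot("top"); cv2.imwrite("pics/t5.png",im)
P=cloud(ci,d)
q=P[(np.abs(P[...,2]-66)<3)&(abs(P[...,0]-650)<60)&(abs(P[...,1]-276)<60)]
print("owl",rect(q[:,:2]))
q=P[(P[...,2]>110)&(P[...,2]<165)&(abs(P[...,0]-650)<60)&(abs(P[...,1]-276)<60)]
print("owl head",rect(q[:,:2]))
E
python3 go.py 560 0 260 -3 650 276.5 245 0
```

```text
bear (array([ 444.7, -224.2]), array([58.1, 71.9]), 83.1)
owl (array([651.4, 275. ]), array([57.5, 70.7]), 89.5)
owl head (array([652.4, 272.1]), array([41.8, 53.4]), 89.9)
t 21.23 tcp [ 445.4 -221.7  237.7] [180.    0.   82.9] gap 85.7 F [-0.  -0.   0.3]
(560.0, 0.0, 260.0, -3.0) turn [0.0, 0.0, -4.1] shift [0.2342, 0.0864, -0.0223]
(650.0, 276.5, 245.0, 0.0) turn [0.0, 0.0, -7.1] shift [0.5197, 0.1416, -0.0073]
```

View pics/t5.png

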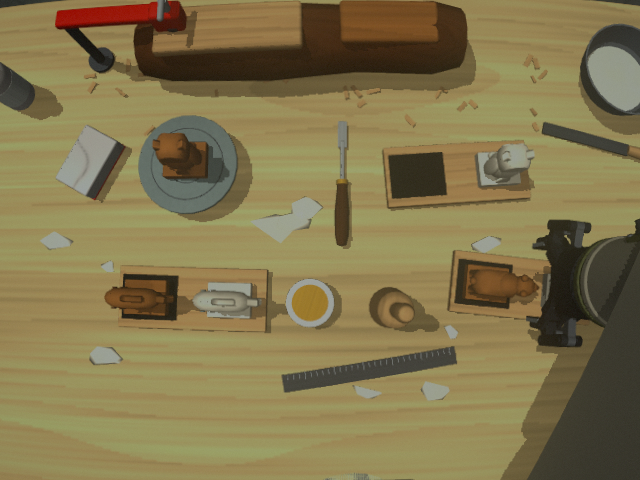

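The bear stands at (444.7, -224.2), within 1 mm of the pad's middle. The owl on the turntable is at (651.4, 275.0) and board_owl's pad is clear.

```bash
python3 - <<'E'
from bench import *
from h import *
ci=camera_info("top"); im=cv2.imread("pics/t5.png"); s=im[135:215,378:460]; g=cv2.cvtColor(s,cv2.COLOR_BGR2HSV)[...,2]
m=cv2.morphologyEx((g<70).astype(np.uint8),cv2.MORPH_OPEN,np.ones((5,5)))
c=max(cv2.findContours(m,0,2)[0],key=cv2.contourArea).reshape(-1,2)+[378,135]
print(rect(onplane(ci,c,20)[:,:2]))
E
```

```text
(array([ 632.2, -114.2]), array([74.8, 94.2]), 94.1)
```

Call:
jog_arm(plan=[[[0,0,0],[0.02,0.008,-0.015],1],[[0,0,0],[0.06,0.025,-0.022],1],[[0,0,-1],[0.115,0.045,-0.022],1],[[0,0,-2],[0.17,0.06,-0.022],1],[[0,0,-3],[0.225,0.08,-0.022],1],[[0,0,-4],[0.28,0.095,-0.022],1],[[0,0,-5],[0.335,0.11,-0.022],1],[[0,0,-6],[0.39,0.12,-0.022],1],[[0,0,-7],[0.44,0.13,-0.015],1],[[0,0,-7],[0.49,0.14,-0.01],1],[[0,0,-7],[0.5185,0.143,-0.007],1],[[0,0,-7],[0.5185,0.143,-0.007],1]])

```text
time: 22.72
tool_pos: [649.9, 277.1, 241.1]
tcp_rot: [-179.7, 0.1, 90.1]
ft_force: [-0.0, -0.1, -1.5]
finger_gap: 85.2
```

Call:
jog_arm(plan=[[[0,0,0],[0,0,0],1],[[0,0,0],[0,0,0],1]])

```text
time: 22.98
tool_pos: [651.2, 273.9, 244.7]
tcp_rot: [-180.0, 0.0, 89.8]
ft_force: [0.5, 0.3, -0.2]
finger_gap: 85.5
```

```bash
python3 - <<'E'
from bench import *; import cv2
from h import *
ci=camera_info("wrist"); im,d=snapshot("wrist"); cv2.imwrite("pics/w6.png",im)
P=cloud(ci,d)
q=P[(np.abs(P[...,2]-66)<3)&(abs(P[...,0]-650)<60)&(abs(P[...,1]-276)<60)]
print("owl",rect(q[:,:2]))
E
python3 go.py 651.4 275 131 0
```

```text
owl (array([651.6, 275.4]), array([58., 72.]), 89.7)
t 23.02 tcp [651.3 273.9 245.1] [-180.     0.    89.8] gap 85.5 F [-0.7 -0.7 -0.4]
(651.4, 275.0, 131.0, 0.0) turn [-0.0, 0.0, -0.2] shift [0.0011, 0.0001, 0.1141]
```

View pics/w6.png

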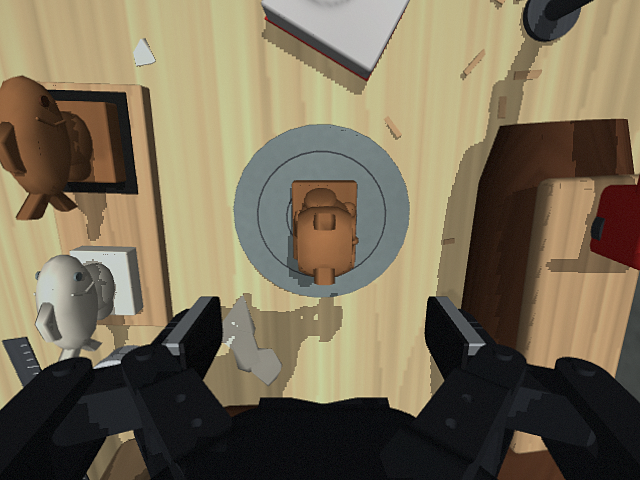

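The owl is centred between the jaws at (651.6, 275.4).

Call:
jog_arm(plan=[[[0,0,0],[0.001,0,0.045],1],[[0,0,0],[0.001,0,0.08],1],[[0,0,0],[0.001,0,0.105],1],[[0,0,0],[0.001,0,0.114],1],[[0,0,0],[0.001,0,0.114],1],[[0,0,0],[0.001,0,0.114],-1],[[0,0,0],[0.001,0,0.114],-1],[[0,0,0],[0.001,0,0.114],-1],[[0,0,0],[0.001,0,0.114],-1],[[0,0,0],[0.001,0,0.114],-1],[[0,0,0],[0.001,0,0.114],-1]])

```text
time: 24.4
tool_pos: [651.9, 276.5, 132.3]
tcp_rot: [179.9, -0.0, 89.9]
ft_force: [-0.1, 0.2, 5.2]
finger_gap: 37.7
```

```bash
python3 go.py 632.3 -114 230 3.9
```

```text
t 24.4 tcp [651.9 276.5 132.3] [179.9  -0.   89.9] gap 37.7 F [-0.1  0.2  5.2]
(632.3, -114.0, 230.0, 3.9) turn [0.1, -0.0, -4.0] shift [-0.3904, -0.0189, -0.0979]
```

Call:
jog_arm(plan=[[[0,0,0],[0,0,-0.02],-1],[[0,0,0],[-0.005,0,-0.055],-1],[[0,0,0],[-0.03,-0.002,-0.075],-1],[[0,0,0],[-0.075,-0.004,-0.08],-1],[[0,0,0],[-0.125,-0.006,-0.08],-1],[[0,0,-1],[-0.175,-0.008,-0.08],-1],[[0,0,-2],[-0.225,-0.01,-0.08],-1],[[0,0,-3],[-0.275,-0.013,-0.08],-1],[[0,0,-4],[-0.325,-0.016,-0.08],-1],[[0,0,-4],[-0.365,-0.018,-0.08],-1],[[0,0,-4],[-0.389,-0.019,-0.07],-1],[[0,0,-4],[-0.389,-0.019,-0.06],-1]])

```text
time: 25.9
tool_pos: [631.5, -114.2, 190.5]
tcp_rot: [-180.0, 0.0, 93.8]
ft_force: [0.5, 0.2, -1.7]
finger_gap: 36.9
```

Call:
jog_arm(plan=[[[0,0,0],[0,0,0.02],-1],[[0,0,0],[0,0,0.05],-1],[[0,0,0],[0,0,0.065],-1],[[0,0,0],[0,0,0.07],-1],[[0,0,0],[0,0,0.07],-1],[[0,0,0],[0,0,0.07],-1]])

```text
time: 26.65
tool_pos: [632.6, -112.9, 122.4]
tcp_rot: [179.9, 0.0, 93.9]
ft_force: [-0.3, -0.1, -1.0]
finger_gap: 37.6
```

```bash
python3 go.py 632.3 -113 106 3.9;  python3 - <<'E'
from bench import *; import cv2
im,d=snapshot("scene"); cv2.imwrite("pics/s6.png",im[80:320,60:440])
E
```

```text
t 26.65 tcp [ 632.6 -112.9  122.4] [179.9   0.   93.9] gap 37.6 F [-0.3 -0.1 -1. ]
(632.3, -113.0, 106.0, 3.9) turn [0.1, 0.0, 0.0] shift [-0.0001, -0.0003, 0.0164]
```

View pics/s6.png

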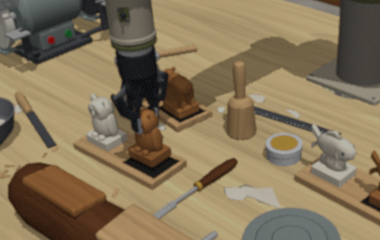

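The owl is upright over its pad (150,150 in the crop), clear of the plaster. Lower it.

Call:
jog_arm(plan=[[[0,0,0],[0,0,0.006],-1],[[0,0,0],[0,0,0.011],-1],[[0,0,0],[0,0,0.014],-1],[[0,0,0],[0,0,0.0155],-1],[[0,0,0],[0,0,0.0165],-1],[[0,0,0],[0,0,0.0165],-1]])

```text
time: 27.45
tool_pos: [631.9, -113.0, 106.4]
tcp_rot: [180.0, 0.0, 93.9]
ft_force: [-6.9, 1.5, 12.4]
finger_gap: 37.6
```

Call:
jog_arm(plan=[[[0,0,0],[0,0,0],-1],[[0,0,0],[0,0,0],1],[[0,0,0],[0,0,0],1],[[0,0,0],[0,0,0],1],[[0,0,0],[0,0,0],1],[[0,0,0],[0,0,-0.02],1],[[0,0,0],[0,0,-0.06],1],[[0,0,0],[0,0,-0.11],1],[[0,0,0],[0,0,-0.145],1],[[0,0,0],[0,0,-0.145],1],[[0,0,0],[0,0,-0.145],1]])

```text
time: 28.82
tool_pos: [631.7, -112.8, 250.1]
tcp_rot: [180.0, 0.0, 93.9]
ft_force: [-0.5, -0.1, -0.3]
finger_gap: 85.8
```

```bash
python3 - <<'E'
from bench import *; import cv2
from h import *
ci=camera_info("wrist"); im,d=snapshot("wrist"); cv2.imwrite("pics/w7.png",im)
P=cloud(ci,d)
q=P[(np.abs(P[...,2]-40)<3)&(abs(P[...,0]-632)<60)&(abs(P[...,1]+114)<60)]
print("owl wrist",rect(q[:,:2]))
ci=camera_info("top"); im,d=snapshot("top"); cv2.imwrite("pics/t7.png",im)
P=cloud(ci,d); P0=cloud(ci,np.load("pics/top0.npy"))
for n,x,y in (("owl",632.3,-114),("fish",426.3,344.4),("bear",444.8,-224.3)):
    q=P[(np.abs(P[...,2]-40)<3)&(abs(P[...,0]-x)<50)&(abs(P[...,1]-y)<50)]
    print(n,(x,y),rect(q[:,:2]))
for n,x,y,r,z0 in (("tin",416,71,60,25),("mal",406,-57,60,60),("gou",554,16,60,10)):
    for Q in (P0,P):
        q=Q[(Q[...,2]>z0)&(abs(Q[...,0]-x)<r)&(abs(Q[...,1]-y)<r)]; print(n,len(q),q.mean(0).round(1))
print(sense()['ft_force'],sense()['tool_pos'])
E
```

```text
owl wrist (array([ 632. , -113.3]), array([58. , 70.8]), 93.8)
owl (632.3, -114) (array([ 631.4, -105.6]), array([57.2, 57.9]), 93.9)
fish (426.3, 344.4) (array([426.7, 344.8]), array([57.7, 73.9]), 87.8)
bear (444.8, -224.3) (array([0., 0.]), array([0., 0.]), 90.0)
tin 1859 [416.5  71.2  34.7]
tin 4256 [394.   39.9 366.6]
mal 1163 [409.6 -55.5 112.2]
mal 46916 [419.3 -34.7 637.4]
gou 767 [561.7  16.8  21.8]
gou 15078 [540.  -23.8 593.8]
[ 0.11088071 -0.1956898  -0.35912173] [ 630.95127361 -112.59592374  248.21940391]
```

View pics/t7.png

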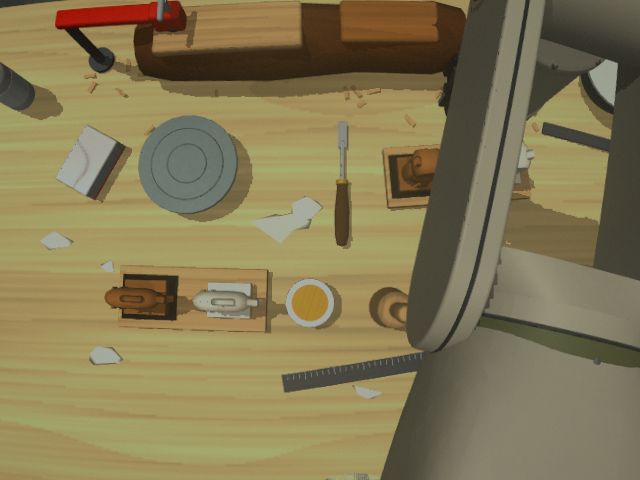

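The arm hides the bear from the top camera. Check it in the other two.

```bash
python3 - <<'E'
from bench import *; import cv2
from h import *
ci=camera_info("scene"); im,d=snapshot("scene"); cv2.imwrite("pics/s7.png",im)
P=cloud(ci,d)
P0=cloud(ci,np.load("pics/scene0.npy"))
for n,x,y,h in (("owl",632.3,-114,112),("fish",426.3,344.4,102),("bear",444.8,-224.3,98)):
    q=P[(P[...,2]>30)&(P[...,2]<145)&(abs(P[...,0]-x)<50)&(abs(P[...,1]-y)<60)]
    print(n,'zmax',np.percentile(q[:,2],99.5).round(1),'expected',20+h)
    q=q[abs(q[:,2]-40)<3]; print(rect(q[:,:2]))
for n,x,y,r,z0 in (("tin",416,71,60,25),("mal",406,-57,60,60),("gou",554,16,60,10)):
    for Q in (P0,P):
        q=Q[(Q[...,2]>z0)&(Q[...,2]<190)&(abs(Q[...,0]-x)<r)&(abs(Q[...,1]-y)<r)]; print(n,len(q),q.mean(0).round(1))
E
```

```text
owl zmax 132.8 expected 132
(array([ 632.6, -112.6]), array([64.1, 75.4]), 92.3)
fish zmax 122.3 expected 122
(array([428.2, 346.6]), array([62.1, 74.7]), 90.1)
bear zmax 120.2 expected 118
(array([ 444.9, -220.6]), array([61.2, 72.3]), 81.5)
tin 766 [422.7  77.3  36. ]
tin 763 [422.6  77.3  35.9]
mal 942 [416.2 -52.3 110.4]
mal 938 [416.2 -52.2 110.4]
gou 437 [565.7  22.4  22.3]
gou 436 [565.9  22.5  22.4]
```

View pics/s7.png

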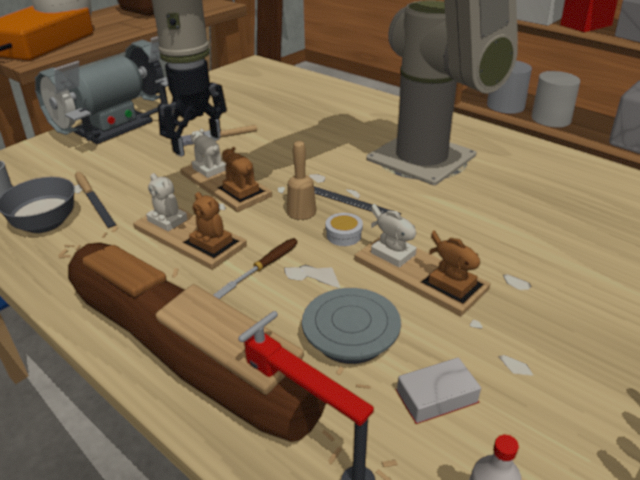

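All three carvings are upright on their own boards: owl (210,222), bear (240,175), fish (455,265). The bystanders have not moved and the gripper is clear.

```bash
python3 -c "
from bench import *
print(hand_in())"
```

```text
the job is handed in; nothing more can be done
None
```

The owl, fish and bear now each stand upright on the pad of the board with their own plaster model. I handed the job in at about 29 s of the 120 s. The owl went to the turntable first, then the fish and the bear to their boards, then the owl to its own.

| Carving | Last measured centre (mm) | Pad middle (mm) | Long side off the pad's |
|---|---|---|---|
| owl | 632.0, -113.3 | 632.3, -114 | 0.1° |
| fish | 426.7, 344.8 | 426.3, 344.4 | 0.4° |
| bear | 444.7, -224.2 | 444.8, -224.3 | 0.2° |

- **Cameras:** the owl and bear figures come from the wrist camera, the fish from the top camera.
- **Uprightness and height:** the tops of the carvings are within about 2 mm of the height expected for standing on the pad.
- **Bystanders:** the mallet, tin and gouge showed less than 0.3 mm of change in the scene camera before and after.
- **Gripper:** it was open and about 140 mm above the last grasp when I handed in.

**Checks that disagreed or failed:**
- The final scene-camera fits were coarser and differed by 1–4 mm, for example 3.7 mm in y for the bear.
- The final top view could not check the bear or all of the owl, because the arm hid them. Its before-and-after figures for the bystanders were spoilt the same way.

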